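Set up the drill jig and hold its sprung clamp

ROBOT

A 6-joint arm with a two-finger parallel gripper is mounted at the origin on a cart in front of the work surface, level with it; the furniture and walls round the work are solid. World frame = base frame: x ahead of the robot, y to its left, z up, the work surface at z = 0. Lengths are in m, angles in rad, forces in N, time in s.
With the tool pointing down it reaches from about 0.3 to 0.775 m from the base axis. Payload 14.6 kg.
Tool frame: the origin (TCP) lies at the very end of the fingers, on their centre line; the grasp point (between the pads) lies 19 mm behind it; z points along the fingers, y is the line along which they close (so a half turn about z gives the same grasp; the last joint's range is limited). The gripper opens to 85 mm and grips with 20 to 120 N. Pads are 22 mm wide; open, the fingers measure 114 mm over their backs; the gripper's body (76 mm by 85 mm) begins 54 mm behind the grasp point. The pads swing forward as they close: fully open they stand 13 mm farther back than shut.
Start: joints at [-1.227, 0.3, 1.521, -0, 1.321, -0.067], TCP at [0.22, -0.504, 0.231] pointing down, gripper open.
Joint ranges: [-3.03, 3.03], [-0.79, 2.21], [0.23, 2.52], [-1.04, 4.18], [0, 3.07], [-2.55, 2.55]. Speed limits (rad/s): [2.22, 2.22, 2.57, 3.14, 3.14, 3.14].

INTERFACE

Orientations are given as a unit quaternion [x, y, z, w].
In Python, from station import arm gives the robot as it stands.
- The arm moves only by the tool carry_out, never from a script. Its arguments are lists of equal length, an entry for each row: "dp": the shift along the tool's x, y, z in m, a list of three; "turn": the turn about the tool's z in degrees; "fingers": the opening, from 0 (shut) to 1 (fully open). In form: {"dp": [[tx, ty, tz], ...], "turn": [turn, ...], "fingers": [fingers, ...]}. A call has 1 to 20 rows; each row is the pose to reach, as a shift and turn from the pose commanded when the call began, along the tool's axes at that moment; what a row does not reach only later rows make up. A row lasts 1/8 s, in which the tool goes at most 62.5 mm and 10.7 degrees, less where a joint would pass 70% of its speed; a pose out of reach is approached as far as the arm can. A call with a gripper value outside its range is refused whole. The fingers move at their own pace and stop on an object; "force" is the grip in N (left out, the last holds). Time passes only in rows, so rows that repeat a pose let the fingers close. It gives the time, the measured TCP pose, the force, the opening and the grip force at its end, in the units of the state.
- arm.get_state(): the state, without advancing time (a new reading comes with each control period).
- arm.read_camera(name): name is "scene" or "side" or "wrist"; returns (picture, depth): 384x512x3 uint8, blue, green, red; 384x512 float32, m along the optical axis (not along the pixel's ray), 0 where there is no reading.
- arm.camera_info(name): a dict with "fx", "fy", "cx", "cy" (pixels), "camera_from_world" (4x4, takes a point from world to camera coordinates); the wrist camera has in their place "T_tool_cam" (4x4, takes a point from camera to tool coordinates, whose origin is the TCP and whose axes are the flange's). Camera axes: x right, y up, looking along -z (the intrinsics and any distortion apply to the point x, -y, -z); pixel columns grow to the right and rows downward; lengths in m; the calibration is good to about 2 mm. A picture is of the moment at which its call begins: read the wrist's pose just before it. camera_info takes no time and is no camera call.
- arm.hand_in(): hands the job in; it is judged then, once.
The state is a dict: "time": time; "joints": joint angles; "qd": joint speeds; "joint_torque": joint torques, N m; "tool_pos": TCP position; "tcp_rot": TCP orientation; "force": force on the tool from outside, world axes, zero at the start; "moment": the same for the moment, N m; "opening": opening from 0.0 (shut) to 1.0 (fully open); "grip_force": force on a finger pad.
Only numpy, scipy, OpenCV 4.12 (cv2) and the standard library are available. Lean on these libraries where they do the work, as an engineer would, in place of code of your own. Each camera call takes 0.05 s, during which the arm holds its last target. There are 200 camera calls.

TASK

Get the drill jig ready so that I can drill the hinge bracket: fit the steel bush with one ring fully home in the one-dot hole, then the brass bush with two rings fully home in the two-dot hole, in that order, because the brass rim laps over the steel one and keeps it down. Then pull the jig's spring-return clamp out by its black bar until the red pointer stands in the green band, and finish while still holding it there: the spring lets the bracket go as soon as you release the bar. Don't push the other things on the bench about.

Things in the scene. Friction and masses are not known exactly. Their poses are not given: they have to be found in the camera images.
- jig: blue-grey cast drill jig, screwed to the bench; place and yaw vary (yaw within 0.35). Origin on the bench under the row of holes; x to its back, away from the pull bar, y to its left, z up. Base 12 mm thick, x -125 to +80, y -72 to +78 mm. Steel bush plate over it, x +-28, y -64 to +40 mm, 14 mm thick, top at 52 mm. The rest, but for the pull bar, is under 35 mm high
- hole1 (a point): centre of the mouth of hole 1 (ONE white dot at its front edge), level with the bush plate's top, at jig (0, 17, 52) mm; upright, 19.8 mm in diameter, 14 mm deep, open below. Axes as the jig's
- hole2 (a point): centre of the mouth of hole 2 (TWO white dots at its front edge), at jig (0, -13, 52) mm; otherwise as hole 1
- bush1: small-bore drill bush, bright steel, ONE black ring, about 70 g, standing on its shank left or right of the jig. Origin: centre of the shank's end; z up its axis. Shank 18 mm in diameter (14 mm at the tapered end) up to 18 mm, rim 30 mm in diameter to 22 mm, round grip collar 16 mm in diameter to 42 mm. Home: rim on the plate, origin 18 mm below the hole's mouth
- bush2: large-bore drill bush, brass, TWO black rings, about 70 g, standing on the other side of the jig. Origin and shank as bush1 (18 mm long), shoulder 24 mm in diameter up to 22.8 mm, rim 37 mm in diameter to 26.8 mm, grip collar 20 mm in diameter to 46.8 mm. Home: shoulder on the plate, origin 18 mm below the mouth
- lap (a point): point on the bush plate midway between the holes, at jig (0, 2, 52) mm. Here the brass rim laps 3.5 mm over the steel rim, 0.8 mm above it, so bush1 has to go in first. bush2's rim passes 3.5 mm beside bush1's collar: fingers that close along the jig's x axis keep clear of bush1 while bush2 goes in
- clamp (a joint): how far the draw clamp is out (m): 0 at rest, growing toward the jig's front (its -x), stop at 0.032. The red pointer is in the middle of the bright green band at 0.026; the band spans 0.023 to 0.029. A spring pulls it back: 3.3 N plus 0.15 N per mm; from about 0.018 the sprung pad presses on the bracket and adds 0.8 N per mm; about 14 N in all at 0.026
- pull_bar: black round bar to pull the clamp by, 14 mm in diameter, 62 mm long between two posts, level along the jig's y; it rocks a little about its length. Origin: its centre, 62 mm above the bench, at jig (-78, 17, 62) mm at rest; axes as the jig's; moves with the clamp. 33 mm free below it, free above, over 30 mm free before and behind: pinch it from above, fingers closing along the jig's x
- pad: red sprung pad of the clamp behind the bracket, 54 x 14 mm; pulling the clamp out presses it on the bracket. Origin: middle of the lower edge of its face. Nothing to handle
- bracket: pale zinc hinge bracket, 80 x 50 x 23 mm, already lying loose in the jig under the bush plate, between front stop and pad, with a few mm of play; origin on its underside. Nothing to handle; the clamp pushes it to the stop
- mug: white china mug with a pale red band, 80 mm across and 94 mm tall, at the back right; origin on its underside. Bystander, leave it alone
- tape_roll: roll of cream masking tape lying flat, 104 mm across, 25 mm high, at the back; origin on its underside. Bystander, leave it alone
- amber_driver: screwdriver with an amber handle 30 mm thick, 165 mm long, lying near the front edge; origin under its middle. Bystander, leave it alone
- bottle: brown dropper bottle with a black dropper, 34 mm across, 102 mm tall, standing on the left; origin on its underside. Bystander, leave it alone
- filler_cap: black fuel filler cap lying on its back, 68 mm across, 33 mm high, right of the jig; origin on its underside. Bystander, leave it alone

How it is judged:
By the outcome, as a careful person would: the job done as asked, in the order asked, and still so for the second after the job is handed in, while the arm keeps its last pose, push and grip.
It also fails if it takes over 54 s, if anything falls off the work surface, if the arm or the gripper's body presses on something with over 40 N, if the wrist force passes 120 N, or if a joint passes its speed limit or range.

## Working session

There is one attempt and no reset: what is moved stays moved. The work goes in short steps, Python scripts to look and compute and a tool call to move; the robot and the scene stay as the last step left them, time stands still between calls to the robot, and variables do not carry over. Pictures are saved under pics/ and viewed, at most 10 in all, crops included, and the job is handed in when it is done.

Besides the shell and the picture viewer there is one more tool, called after "Emit:" as name(argument=value, ...) on one line, values as JSON. carry_out: Moves the arm, as the interface text tells. Its arguments: {"type":"object","properties":{"dp":{"type":"array"},"turn":{"type":"array"},"fingers":{"type":"array"},"force":{"type":"number"}},"required":["dp","turn","fingers"]}

```bash
mkdir -p pics; cat > h.py <<'E'
import numpy as np, cv2
from scipy.spatial.transform import Rotation as R
from station import arm
def cam(name):
    s=arm.get_state(); im,d=arm.read_camera(name); i=arm.camera_info(name)
    if name=="wrist":
        T=np.eye(4);T[:3,:3]=R.from_quat(s["tcp_rot"]).as_matrix();T[:3,3]=s["tool_pos"]
        W=T@np.array(i["T_tool_cam"])
    else: W=np.linalg.inv(np.array(i["camera_from_world"]))
    return im,d,i,W
def ray(c,u,v):
    im,d,i,W=c
    r=W[:3,:3]@np.array([(u-i["cx"])/i["fx"],-(v-i["cy"])/i["fy"],-1]); return W[:3,3],r
def plane(c,u,v,z):
    o,r=ray(c,u,v); return o+r*(z-o[2])/r[2]
def dep(c,u,v):
    o,r=ray(c,u,v); return o+r*c[1][int(round(v)),int(round(u))]
def proj(c,p):
    im,d,i,W=c; q=np.linalg.inv(W)@np.append(p,1); return i["cx"]+i["fx"]*q[0]/-q[2], i["cy"]-i["fy"]*q[1]/-q[2]
E
python3 - <<'E'
from h import *
a=cam("scene");b=cam("side")
for n,c in(("scene",a),("side",b)):
    cv2.imwrite(f"pics/{n}0.png",c[0]); print(n,c[3].round(3).tolist(),{k:v for k,v in c[2].items() if k!="camera_from_world"})
np.savez("c0.npz",a=a[0],ad=a[1],b=b[0],bd=b[1])
print(arm.get_state()); print(arm.camera_info("wrist"))
E
```

```text
scene [[-0.782, 0.329, -0.529, -0.199], [-0.623, -0.427, 0.655, 0.975], [-0.01, 0.842, 0.539, 0.858], [0.0, 0.0, 0.0, 1.0]] {'fx': 463.15541353166685, 'fy': 463.15541353166685, 'cx': 250.42184109946805, 'cy': 187.35356530393622}
side [[-0.884, 0.324, -0.336, 0.206], [-0.467, -0.593, 0.657, 0.803], [0.013, 0.737, 0.675, 0.858], [0.0, 0.0, 0.0, 1.0]] {'fx': 443.20185690485243, 'fy': 443.20185690485243, 'cx': 257.9563198561196, 'cy': 190.72361791828317}
{'time': 0.1, 'joints': array([-1.22660376e+00,  3.00446627e-01,  1.52152909e+00, -1.26870886e-05,
        1.32068974e+00, -6.65790528e-02]), 'qd': array([ 0.00046217, -0.00407273, -0.00198739, -0.00016432,  0.00066385,
        0.00111193]), 'joint_torque': array([ 1.63759763e-03, -5.44378495e+01, -3.62370086e+01, -1.25258694e-05,
        3.08706520e-03,  9.35626616e-07]), 'tool_pos': array([ 0.21955814, -0.50404614,  0.23075673]), 'tcp_rot': array([ 9.78981911e-01,  2.03946389e-01, -8.03029309e-05, -5.30387857e-04]), 'force': array([ 0.38532219,  0.21202278, -0.37708457]), 'moment': array([-0.040015  ,  0.02170852, -0.01594904]), 'grip_force': 0.0, 'opening': 1.0012583515715305}
{'fx': 305.46089858155216, 'fy': 305.46089858155216, 'cx': 258.5508578826383, 'cy': 188.10660048597302, 'T_tool_cam': array([[ 1.04168400e-03,  9.65024960e-01,  2.62155950e-01,
         6.51298037e-02],
       [ 9.99999155e-01, -1.20905832e-03,  4.77152397e-04,
        -9.96904349e-04],
       [ 7.77425806e-04,  2.62155231e-01, -9.65025404e-01,
        -1.43093456e-01],
       [ 0.00000000e+00,  0.00000000e+00,  0.00000000e+00,
         1.00000000e+00]])}
```

View pics/scene0.png

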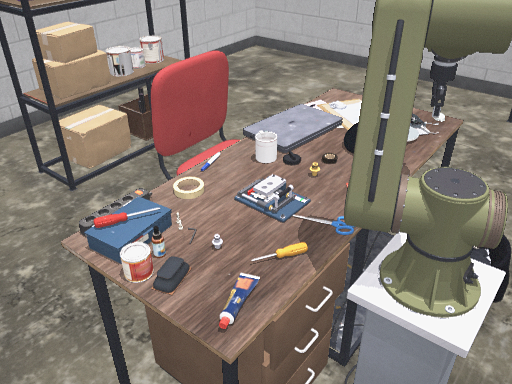

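View pics/side0.png

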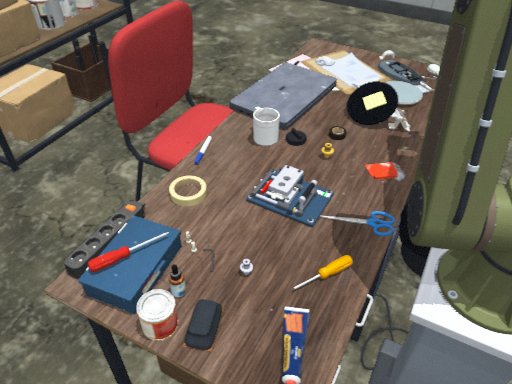

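The scene view shows the steel bush at about (217,242), the brass bush at (315,169) and the jig at (272,197). In the side view they are at (246,268), (327,150) and (290,193). I'll triangulate these next.

```bash
cat >> h.py <<'E'
def tri(c1,p1,c2,p2):
    o1,r1=ray(c1,*p1);o2,r2=ray(c2,*p2)
    s=np.linalg.lstsq(np.c_[r1,-r2],o2-o1,rcond=None)[0]
    A=o1+r1*s[0];B=o2+r2*s[1]; return (A+B)/2,np.linalg.norm(A-B)
def load():
    z=np.load("c0.npz");o=[]
    for k,n in(("a","scene"),("b","side")):
        i=arm.camera_info(n);o.append((z[k],z[k+"d"],i,np.linalg.inv(np.array(i["camera_from_world"]))))
    return o
E
python3 - <<'E'
from h import *
a,b=load()
for n,p,q in(("steel",(217,242),(246,268)),("brass",(315,169),(327,150)),("jigplate",(269,187),(287,182))):
    print(n,tri(a,p,b,q),dep(a,*p),dep(b,*q))
t=np.hstack([cv2.resize(a[0][160:260,200:340],None,fx=2.85,fy=4.5)[:, :400],cv2.resize(b[0][130:240,240:350],(400,450))])
# blue base mask in world -> footprint
for c in(a,b):
    h=cv2.cvtColor(c[0],cv2.COLOR_BGR2HSV); m=cv2.inRange(h,(95,80,40),(115,255,200))
    n,l,s,ct=cv2.connectedComponentsWithStats(m)
    for i in range(1,n):
        if s[i,4]>80: print(s[i],ct[i].round())
cv2.imwrite("pics/z0.png",cv2.resize(b[0][130:290,220:350],None,fx=4.4,fy=3.7,interpolation=cv2.INTER_CUBIC)[:600])
E
```

```text
steel (array([0.52501551, 0.23379544, 0.01299062]), np.float64(0.0008394978752059914)) [0.51456803 0.24399732 0.02519456] [0.51945502 0.24431314 0.02793823]
brass (array([ 0.52643882, -0.29755562,  0.00791518]), np.float64(0.0009546222376975242)) [ 0.51011212 -0.26839318  0.02686799] [ 0.51755779 -0.26779256  0.03148723]
jigplate (array([ 0.56074369, -0.0658377 ,  0.0358537 ]), np.float64(0.0037908183814099102)) [ 0.55018946 -0.04928005  0.04670061] [ 0.55365984 -0.05117955  0.05217478]
[  84  197   87   66 2443] [128. 228.]
[235 197  75  25 557] [276. 208.]
[223 278  35  41 348] [239. 299.]
[ 247  176   86   51 1011] [298. 206.]
[366 212  29  24 366] [381. 224.]
[  78  216  103   98 4822] [132. 264.]
[283 310  26  67 669] [296. 346.]
```

View pics/z0.png

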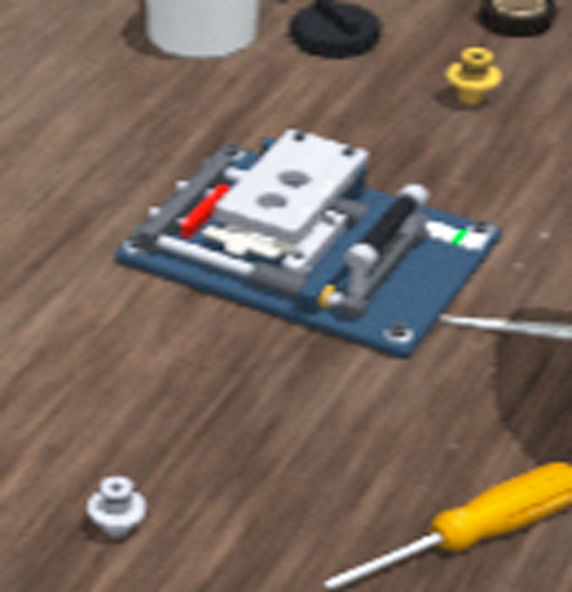

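The crop shows hole 1 at about (274,200), hole 2 at (295,178) and the bar at (393,222). The bar faces the robot. The steel bush is on the left and the brass one on the right.

```bash
python3 - <<'E'
from h import *
a,b=load()
f=lambda x,y:(220+x/4.4,130+y/3.7)
h1=plane(b,*f(274,200),.052);h2=plane(b,*f(295,178),.052)
e=[plane(b,*f(x,y),.069) for x,y in((362,252),(413,192))]
s=plane(b,*f(117,487),.042);s0=plane(b,*f(120,533),.0);br=plane(b,*f(477,54),.0468);b0=plane(b,*f(470,100),0)
c=[plane(b,*f(x,y),.012) for x,y in((118,252),(408,352),(498,232))]
print(h1,h2,e,s,s0,br,b0,c)
d=h1-h2;print("yaw holes",np.degrees(np.arctan2(-d[0],d[1])));d=e[0]-e[1];print(np.degrees(np.arctan2(-d[0],d[1])))
d=c[0]-c[1];print(np.degrees(np.arctan2(d[1],d[0])),np.linalg.norm(d));d=c[1]-c[2];print(np.degrees(np.arctan2(-d[0],d[1])),np.linalg.norm(d))
# target: over the jig, TCP z .25
s=arm.get_state();Rm=R.from_quat(s["tcp_rot"]).as_matrix()
for t in ([.55,-.09,.23],[.52,.20,.2]):print(Rm.T@(np.array(t)-s["tool_pos"]))
E
```

```text
[ 0.56151153 -0.03739607  0.052     ] [ 0.5605792  -0.06631282  0.052     ] [array([0.48474028, 0.00502131, 0.069     ]), array([ 0.48278391, -0.06866028,  0.069     ])] [0.52185489 0.23699892 0.042     ] [5.18668997e-01 2.39766837e-01 1.11022302e-16] [ 0.5179678  -0.27574485  0.0468    ] [ 5.16657069e-01 -2.74151165e-01  1.11022302e-16] [array([0.64030596, 0.02131511, 0.012     ]), array([0.43958705, 0.02879644, 0.012     ]), array([ 0.43700572, -0.11487762,  0.012     ])]
yaw holes -1.846679789483586
-1.520946002396365
-2.1345785919653193 0.2008582855460604
-1.0292975010170256 0.14369725001048295
[ 0.46828972 -0.24764942  0.0010497 ]
[ 0.55658632 -0.52547212  0.03135255]
```

Emit:
carry_out(dp=[[0.468, -0.248, 0.0], [0.468, -0.248, 0.0], [0.468, -0.248, 0.0], [0.468, -0.248, 0.0], [0.468, -0.248, 0.0], [0.468, -0.248, 0.0], [0.468, -0.248, 0.0], [0.468, -0.248, 0.0], [0.468, -0.248, 0.0], [0.468, -0.248, 0.0], [0.468, -0.248, 0.0]], turn=[-65, -65, -65, -65, -65, -65, -65, -65, -65, -65, -65], fingers=[1, 1, 1, 1, 1, 1, 1, 1, 1, 1, 1])

```text
time: 1.48
tool_pos: [0.5492, -0.0905, 0.231]
tcp_rot: [0.716, 0.698, -0.0, -0.0]
force: [0.3, -1.0, 0.1]
opening: 0.998
grip_force: 0.0
```

```bash
python3 - <<'E'
from h import *
s=arm.get_state();c=cam("wrist");print(s["time"],s["tool_pos"],s["joints"].round(2));cv2.imwrite("pics/w1.png",c[0]);np.savez("w1.npz",im=c[0],d=c[1],W=c[3])
E
```

```text
1.475 [ 0.54920928 -0.09049223  0.23100975] [-0.23  0.32  1.5  -0.    1.33 -0.2 ]
```

View pics/w1.png

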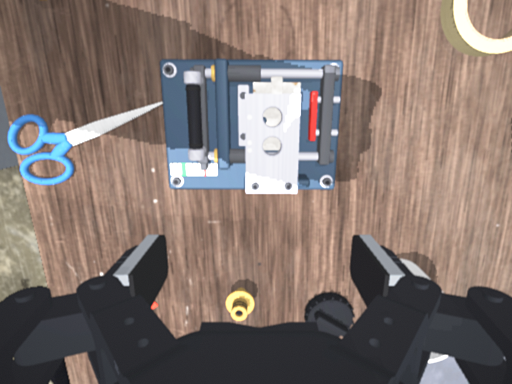

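The wrist view shows the plate upright in the image: hole 1 at about (272,117), hole 2 at (271,146), the bar at (195,117) and the brass bush at (240,303). I'll move on toward the steel bush and take a second jig view on the way.

Emit:
carry_out(dp=[[0.05, -0.005, 0], [0.11, -0.01, 0], [0.15, -0.014, 0], [0.15, -0.014, 0]], turn=[0, 0, 0, 0], fingers=[1, 1, 1, 1])

```text
time: 2.02
tool_pos: [0.539, 0.0615, 0.2315]
tcp_rot: [0.715, 0.699, 0.0, 0.0]
force: [0.7, 0.2, -0.3]
opening: 1.0
grip_force: 0.0
```

```bash
python3 - <<'E'
from h import *
s=arm.get_state();c=cam("wrist");print(s["time"],s["tool_pos"]);np.savez("w2.npz",im=c[0],d=c[1],W=c[3])
i=c[2];o=np.load("w1.npz");a=(o["im"],o["d"],i,o["W"])
v=np.hstack([cv2.resize(a[0][50:200,155:350],None,fx=2,fy=3),cv2.resize(c[0][180:330,155:350],None,fx=2,fy=3)]);cv2.imwrite("pics/j12.png",v)
h=cv2.cvtColor(a[0],cv2.COLOR_BGR2HSV);m=cv2.inRange(h,(18,120,60),(35,255,255));n,l,st,ct=cv2.connectedComponentsWithStats(m)
print([ (st[k],ct[k]) for k in range(1,n) if st[k,4]>40])
E
```

```text
2.025 [0.5390128  0.06148988 0.23154262]
[(array([211,  66,   4,  15,  41], dtype=int32), array([212.87804878,  73.2195122 ])), (array([227, 288,  27,  13,  59], dtype=int32), array([241.01694915, 292.01694915])), (array([231, 296,  19,  16, 147], dtype=int32), array([241.15646259, 302.43537415]))]
```

View pics/j12.png

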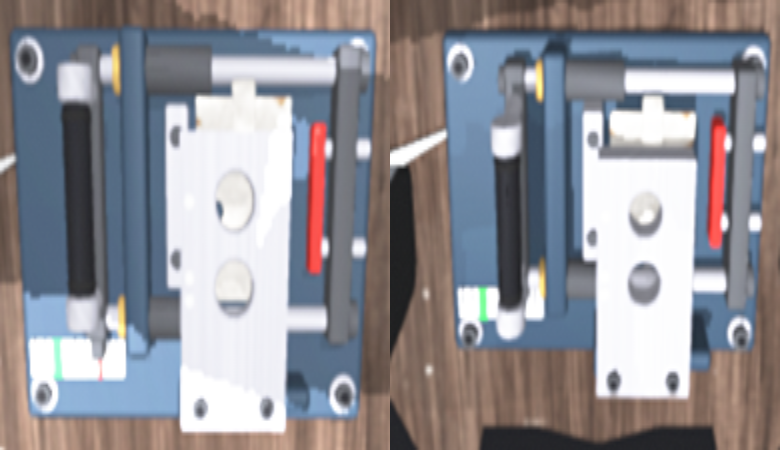

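Emit:
carry_out(dp=[[0.06, -0.006, 0.01], [0.12, -0.01, 0.03], [0.176, -0.014, 0.04], [0.176, -0.014, 0.04], [0.176, -0.014, 0.04]], turn=[0, 0, 0, 0, 0], fingers=[1, 1, 1, 1, 1])

```text
time: 2.7
tool_pos: [0.5305, 0.2351, 0.1914]
tcp_rot: [0.717, 0.698, -0.0, 0.0]
force: [-0.3, 0.2, 0.3]
opening: 0.996
grip_force: 0.0
```

```bash
python3 - <<'E'
from h import *
s=arm.get_state();c=cam("wrist");print(s["time"],s["tool_pos"]);np.savez("w3.npz",im=c[0],d=c[1],W=c[3])
print(proj(c,[.521,.238,.042]))
u,v=map(int,proj(c,[.521,.238,.03]))
cv2.imwrite("pics/w3.png",cv2.resize(c[0][v-60:v+60,u-60:u+60],None,fx=4,fy=4))
d=c[1][v-60:v+60,u-60:u+60]
# heights near
ys,xs=np.mgrid[v-60:v+60,u-60:u+60]
P=np.array([[dep(c,x,y) for x in range(u-60,u+60)] for y in range(v-60,v+60)])
for z in(.036,.014,.024):
    m=P[...,2]>z; q=P[m]; print(z,m.sum(),q[:,:2].min(0),q[:,:2].max(0),q.mean(0),(xs[m].mean(),ys[m].mean()))
E
```

```text
2.7 [0.53049149 0.23506832 0.19140733]
(np.float64(250.2706687631801), np.float64(173.04210331787186))
0.036 290 [0.51571801 0.22987381] [0.53084692 0.3017887 ] [0.52475142 0.25209087 0.10735784] (np.float64(252.2344827586207), np.float64(172.8793103448276))
0.014 705 [0.50849208 0.22276945] [0.53694999 0.3017887 ] [0.52377231 0.24478759 0.05766361] (np.float64(252.51631205673758), np.float64(169.66524822695035))
0.024 332 [0.51098313 0.22539657] [0.53569445 0.3017887 ] [0.52452106 0.25086357 0.09724568] (np.float64(252.25602409638554), np.float64(171.97289156626505))
```

View pics/w3.png

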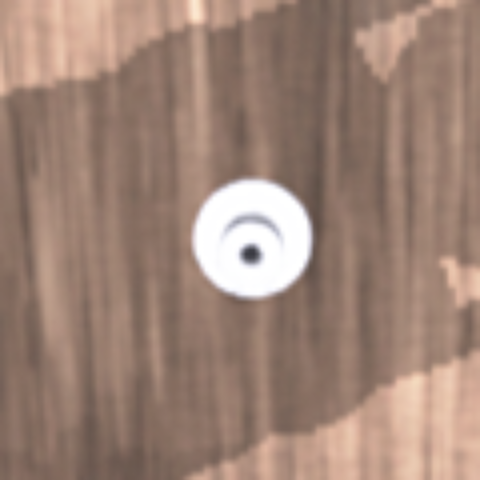

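The left panel is the first jig view, with the holes at (235,200) and (234,286). The right panel is the second, with the holes at (645,213) and (644,284). The steel bush crop shows the rim centred at (252,239) and the bore at (250,254).

```bash
cat >> h.py <<'E'
def lw(n):
    o=np.load(n+".npz");return (o["im"],o["d"],arm.camera_info("wrist"),o["W"])
def tip(t,s=None):
    s=s or arm.get_state();return (R.from_quat(s["tcp_rot"]).as_matrix().T@(np.array(t)-s["tool_pos"])).round(4)
E
python3 - <<'E'
from h import *
a,b,c=lw("w1"),lw("w2"),lw("w3")
A=lambda x,y:(155+x/2-.25,50+y/3-.33);B=lambda x,y:(155+(x-390)/2-.25,180+y/3-.33)
for n,p,q,z in(("h1",(235,200),(645,213),.052),("h2",(234,286),(644,284),.052),("bar",(78,200),(509,230),.062),("s1",(29,60),(460,65),.012),("s2",(44,395),(470,334),.012),("s3",(343,393),(740,334),.012),("p1",(201,408),(613,380),.052),("p2",(267,407),(672,380),.052)):
    t,e=tri(a,A(*p),b,B(*q));print(n,t.round(4),e.round(4),plane(a,*A(*p),z).round(4),plane(b,*B(*q),z).round(4))
u,v=map(int,proj(c,[.521,.238,.03]));C=lambda x,y:(u-60+x/4-.4,v-60+y/4-.4)
pr=C(252,239);print("steel rim",plane(c,*pr,.022),"bore",plane(c,*C(250,254),.042))
print("depth",dep(c,*C(252,285)),dep(c,*C(265,242)))
im=load()
print("brass",plane(a,240.5,300.5,.0268),plane(a,239.5,313,.0468),dep(a,233,309))
print(np.degrees(R.from_quat(arm.get_state()["tcp_rot"]).as_euler("xyz")))
E
```

```text
h1 [ 0.563  -0.035   0.0516] 0.0002 [ 0.5631 -0.035   0.052 ] [ 0.5629 -0.0348  0.052 ]
h2 [ 0.562  -0.0641  0.0545] 0.0 [ 0.5621 -0.0644  0.052 ] [ 0.5622 -0.0656  0.052 ]
bar [ 0.4859 -0.0326  0.0669] 0.0007 [ 0.4845 -0.0327  0.062 ] [ 0.4854 -0.0351  0.062 ]
s1 [0.4521 0.0164 0.0168] 0.0002 [0.4509 0.0169 0.012 ] [0.4509 0.0149 0.012 ]
s2 [ 0.4481 -0.11    0.0153] 0.0 [ 0.4471 -0.1108  0.012 ] [ 0.4473 -0.1123  0.012 ]
s3 [ 0.6287 -0.1133  0.0165] 0.0002 [ 0.6296 -0.1145  0.012 ] [ 0.6299 -0.1164  0.012 ]
p1 [ 0.5433 -0.1077  0.0537] 0.0005 [ 0.5436 -0.1082  0.052 ] [ 0.5431 -0.1091  0.052 ]
p2 [ 0.5791 -0.108   0.0545] 0.0004 [ 0.5795 -0.1087  0.052 ] [ 0.5792 -0.1099  0.052 ]
steel rim [0.52288397 0.2375092  0.022     ] bore [0.52278853 0.23789593 0.042     ]
depth [0.52306537 0.23034246 0.04308824] [0.52656099 0.24104926 0.04321697]
brass [ 0.51952173 -0.26958309  0.0268    ] [ 0.51928419 -0.27334589  0.0468    ] [ 0.51142911 -0.26743432  0.04670193]
[1.79974215e+02 5.31546654e-03 8.84209783e+01]
```

Emit:
carry_out(dp=[[0.002, -0.008, 0.06], [0.002, -0.008, 0.11], [0.002, -0.008, 0.15], [0.002, -0.008, 0.166], [0.002, -0.008, 0.166], [0.002, -0.008, 0.166], [0.002, -0.008, 0.166], [0.002, -0.008, 0.166], [0.002, -0.008, 0.166]], turn=[0, 0, 0, 0, 0, 0, 0, 0, 0], fingers=[0.6, 0.6, 0.6, 0.6, 0.6, 0, 0, 0, 0], force=50)

```text
time: 3.88
tool_pos: [0.5228, 0.2392, 0.0267]
tcp_rot: [0.716, 0.698, 0.001, 0.0]
force: [-0.3, 0.4, 7.8]
opening: 0.163
grip_force: 48.6
```

Emit:
carry_out(dp=[[0, 0, -0.03], [0, 0, -0.08], [0, 0, -0.08], [0, 0, -0.08]], turn=[0, 0, 0, 0], fingers=[0, 0, 0, 0])

```text
time: 4.38
tool_pos: [0.5218, 0.2388, 0.1051]
tcp_rot: [0.716, 0.698, -0.0, -0.0]
force: [-0.1, -0.2, -0.9]
opening: 0.163
grip_force: 48.8
```

```bash
python3 - <<'E'
from h import *
s=arm.get_state();c=cam("wrist");s2=arm.get_state();print(s["time"],s["tool_pos"],s2["tool_pos"],s["force"],s["opening"]);np.savez("w4.npz",im=c[0],d=c[1],W=c[3])
print(tip([.563,-.035,.12]))
cv2.imwrite("pics/w4.png",cv2.resize(c[0][170:290,190:330],None,fx=4,fy=4))
E
```

```text
4.375 [0.52181902 0.2388152  0.1051111 ] [0.52157936 0.23871101 0.10447006] [-0.12277969 -0.21142778 -0.90136372] 0.16315321592915089
[-0.2726  0.0483 -0.0155]
```

View pics/w4.png

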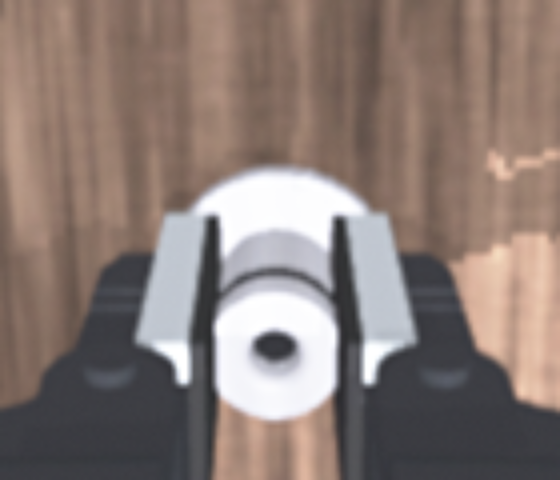

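The bush sits upright between the pads, with its bore at crop (275,346), about 2.6 mm behind the TCP along tool x. I'll allow for that over hole 1.

Emit:
carry_out(dp=[[-0.03, 0.005, -0.02], [-0.09, 0.015, -0.02], [-0.15, 0.03, -0.02], [-0.21, 0.04, -0.02], [-0.255, 0.048, -0.015], [-0.27, 0.049, -0.01], [-0.27, 0.049, -0.01], [-0.27, 0.049, -0.01]], turn=[0, 0, 0, 0, 0, 0, 0, 0], fingers=[0, 0, 0, 0, 0, 0, 0, 0])

```text
time: 5.42
tool_pos: [0.564, -0.031, 0.115]
tcp_rot: [0.716, 0.698, -0.0, -0.0]
force: [0.2, 0.8, -1.5]
opening: 0.158
grip_force: 48.8
```

```bash
python3 - <<'E'
from h import *
s=arm.get_state();c=cam("wrist");print(s["time"],s["tool_pos"],s["force"],s["opening"]);np.savez("w5.npz",im=c[0],d=c[1],W=c[3])
a,b=cam("scene"),cam("side");np.savez("c5.npz",a=a[0],b=b[0])
T=s["tool_pos"]; off=np.array([-.0009,-.0026,0])
print("bush by camera model",T+off, "hole .563 -.035")
u,v=map(int,proj(b,[.563,-.035,.09]))
x=cv2.resize(b[0][v-40:v+40,u-50:u+50],None,fx=4,fy=6);y=cv2.resize(c[0][130:290,190:330],(400,480))
cv2.imwrite("pics/w5.png",np.hstack([y,x]));print(u,v)
E
```

```text
5.425 [ 0.56396682 -0.03102699  0.11504578] [ 0.16353746  0.76496328 -1.53140718] 0.15844284484222104
bush by camera model [ 0.56306682 -0.03362699  0.11504578] hole .563 -.035
282 173
```

View pics/w5.png

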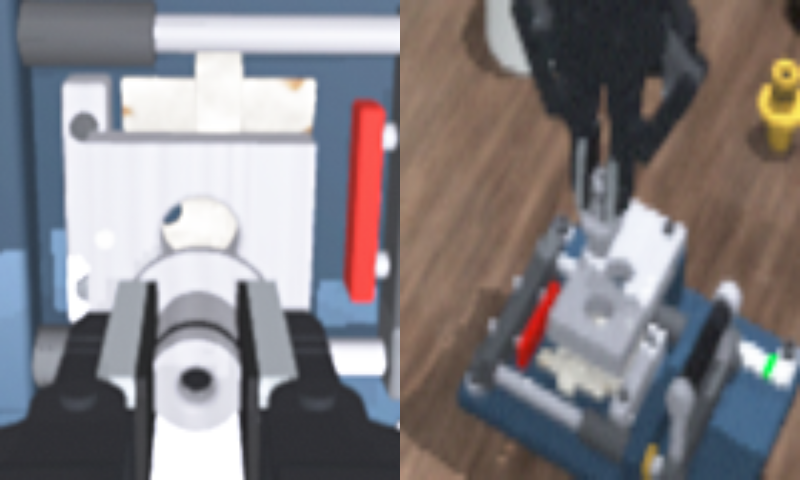

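The hole's upper edge shows at crop row 196, columns 163 to 238, with the bush bore at (195,379). I'll check the alignment from this view.

```bash
python3 - <<'E'
from h import *
c=lw("w5")
p=plane(c,260,195.1,.052);print("hole top edge",p,"centre y",p[1]-.0099)
print("left/right",plane(c,190+163/2.857,130+228/3,.052),plane(c,190+238/2.857,130+228/3,.052))
z=.115+.0155
print("bore",plane(c,258.1,256.1,z))
q=plane(c,190+200/2.857,130+247/3,.115-.0047);print("rim far edge",q,q[1]-.015)
E
```

```text
hole top edge [ 0.56364621 -0.02525738  0.052     ] centre y -0.03515738486295523
left/right [ 0.55427257 -0.03311694  0.052     ] [ 0.57291736 -0.03354407  0.052     ]
bore [ 0.56235658 -0.03134273  0.1305    ]
rim far edge [ 0.56361627 -0.01724444  0.1103    ] -0.032244441509700586
```

Emit:
carry_out(dp=[[-0.0022, 0.0004, 0.015], [-0.0022, 0.0004, 0.03], [-0.0022, 0.0004, 0.036], [-0.0022, 0.0004, 0.041], [-0.0022, 0.0004, 0.041]], turn=[0, 0, 0, 0, 0], fingers=[0, 0, 0, 0, 0])

```text
time: 6.2
tool_pos: [0.5644, -0.0345, 0.074]
tcp_rot: [0.716, 0.698, -0.0, -0.0]
force: [-0.5, 0.5, -0.7]
opening: 0.161
grip_force: 48.8
```

Emit:
carry_out(dp=[[0, 0, 0.005], [0, 0, 0.009], [0, 0, 0.009]], turn=[0, 0, 0], fingers=[0, 0, 0])

```text
time: 6.58
tool_pos: [0.5644, -0.0346, 0.065]
tcp_rot: [0.716, 0.698, -0.0, -0.0]
force: [-0.0, 0.4, -0.5]
opening: 0.165
grip_force: 48.8
```

Emit:
carry_out(dp=[[0, 0, 0.003], [0, 0, 0.005], [0, 0, 0.006], [0, 0, 0.006]], turn=[0, 0, 0, 0], fingers=[0, 0, 0, 0])

```text
time: 7.08
tool_pos: [0.5649, -0.0345, 0.0607]
tcp_rot: [0.716, 0.698, 0.0, 0.0]
force: [-7.2, 1.0, 17.0]
opening: 0.162
grip_force: 50.5
```

Emit:
carry_out(dp=[[0, 0, 0.003], [0, 0, 0.003], [0, 0, -0.03], [0, 0, -0.08], [-0.06, -0.01, -0.13], [-0.12, -0.02, -0.13], [-0.18, -0.03, -0.13], [-0.232, -0.038, -0.13], [-0.232, -0.038, -0.13], [-0.232, -0.038, -0.13]], turn=[0, 0, 0, 0, 0, 0, 0, 0, 0, 0], fingers=[0.6, 0.6, 0.7, 0.8, 0.8, 0.8, 0.8, 0.8, 0.8, 0.8])

```text
time: 8.32
tool_pos: [0.5205, -0.2653, 0.189]
tcp_rot: [0.716, 0.698, 0.0, -0.0]
force: [0.3, -0.7, 0.2]
opening: 0.799
grip_force: 0.0
```

```bash
python3 - <<'E'
from h import *
s=arm.get_state();c=cam("wrist");print(s["time"],s["tool_pos"],s["tcp_rot"]);np.savez("w6.npz",im=c[0],d=c[1],W=c[3])
b=cam("side")
u,v=map(int,proj(c,[.5195,-.2715,.03]));print(u,v)
x=cv2.resize(c[0][v-50:v+50,u-50:u+50],(400,400))
u2,v2=map(int,proj(b,[.5635,-.035,.06]));y=cv2.resize(b[0][v2-25:v2+25,u2-25:u2+25],(400,400))
cv2.imwrite("pics/w6.png",np.hstack([x,y]))
E
```

```text
8.325 [ 0.52053206 -0.26528407  0.18899073] [ 7.16238586e-01  6.97855446e-01  1.80462857e-05 -2.54076527e-04]
259 179
```

View pics/w6.png

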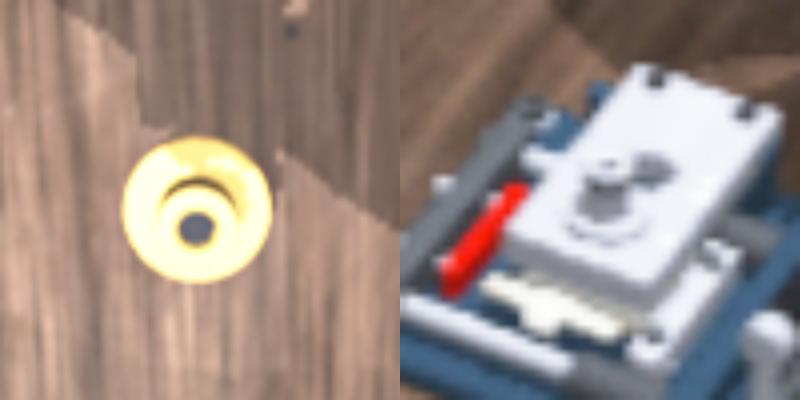

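The left panel shows the brass rim centred at (197,210) and the bore at (195,229). The right panel shows the steel bush seated in hole 1, with hole 2 free next to it.

```bash
python3 - <<'E'
from h import *
c=lw("w6")
r=plane(c,257.9,181.1,.0268);b=plane(c,257.4,185.9,.0468);print(r,b)
t=(r+b)/2;t[2]=.0305;print(tip(t),np.median([dep(c,257+k,196)[2] for k in(-2,-1,0,1,2)]), [dep(c,257+k,191)[2].round(4) for k in (-3,0,3)])
E
```

```text
[ 0.51812026 -0.27370642  0.0268    ] [ 0.51769726 -0.27354868  0.0468    ]
[-0.0094 -0.0028  0.1587] 0.04682780854979207 [np.float64(0.3321), np.float64(0.0444), np.float64(0.0469)]
```

Emit:
carry_out(dp=[[-0.009, -0.003, 0.05], [-0.009, -0.003, 0.1], [-0.009, -0.003, 0.14], [-0.009, -0.003, 0.158], [-0.009, -0.003, 0.158], [-0.009, -0.003, 0.158], [-0.009, -0.003, 0.158], [-0.009, -0.003, 0.158], [-0.009, -0.003, 0.158]], turn=[0, 0, 0, 0, 0, 0, 0, 0, 0], fingers=[0.65, 0.65, 0.65, 0.65, 0.65, 0, 0, 0, 0], force=50)

```text
time: 9.55
tool_pos: [0.5181, -0.2749, 0.0329]
tcp_rot: [0.716, 0.698, 0.0, 0.001]
force: [-1.1, 0.4, 6.0]
opening: 0.202
grip_force: 48.6
```

Emit:
carry_out(dp=[[0, 0, -0.03], [0, 0, -0.09], [0, 0, -0.11], [0, 0, -0.11]], turn=[0, 0, 0, 0], fingers=[0, 0, 0, 0])

```text
time: 10.05
tool_pos: [0.5179, -0.2748, 0.1432]
tcp_rot: [0.716, 0.698, 0.0, 0.002]
force: [-0.2, -0.5, -1.6]
opening: 0.204
grip_force: 48.9
```

```bash
python3 - <<'E'
from h import *
s=arm.get_state();c=cam("wrist");print(s["time"],s["tool_pos"],s["opening"]);np.savez("w7.npz",im=c[0],d=c[1],W=c[3])
h=cv2.cvtColor(c[0],cv2.COLOR_BGR2HSV);m=cv2.inRange(h,(15,60,60),(35,255,255));m[:,:190]=0;m[:,330:]=0;m[:170]=0;m[300:]=0
n,l,st,ct=cv2.connectedComponentsWithStats(m);print([(st[k],ct[k]) for k in range(1,n) if st[k,4]>20])
k=1+np.argmax(st[1:,4]);ys,xs=np.where(l==k)
for y in range(ys.min(),ys.max()+1,4): print(y,xs[ys==y].min(),xs[ys==y].max(),(ys==y).sum())
g=cv2.cvtColor(c[0],cv2.COLOR_BGR2GRAY);print(g[240:285:2,244:276:2])
E
```

```text
10.05 [ 0.51790926 -0.27478807  0.14323346] 0.2043489305480983
[(array([ 225,  200,   70,   74, 2834], dtype=int32), array([259.08539167, 232.24735356])), (array([255, 283,  25,  17,  52], dtype=int32), array([267.21153846, 287.78846154]))]
200 253 265 13
204 242 277 36
208 236 282 47
212 232 287 56
216 229 289 61
220 227 291 65
224 226 293 46
228 225 294 42
232 242 294 36
236 241 276 36
240 239 278 40
244 239 278 31
248 239 278 22
252 239 278 23
256 239 278 30
260 239 278 40
264 240 276 37
268 246 273 28
272 255 265 11
[[232 231 233 233 233 232 232 232 232 232 230 231 232 232 233 228]
 [230 232 233 234 230 210 181 152 160 196 225 231 231 231 231 233]
 [231 234 234 226 140  75  51  53  52  64 123 205 229 230 230 232]
 [233 234 228 127  52  56  59  58  59  59  54  98 212 229 230 232]
 [231 230 183  52  54  57  59  59  59  58  58  53 132 224 231 231]
 [223 220 166  54  55  56  59  59  58  59  58  55 104 215 231 230]
 [222 218 168  79  52  55  55  55  54  55  54  51 121 202 225 225]
 [222 218 175 151  54  54  53  54  55  53  51  83 144 198 218 218]
 [221 220 200 166 121  66  52  50  51 
[... 267 characters left out ...]
 222 219 218 218 220 222 223]
 [206 219 219 220 219 219 219 219 221 220 218 218 219 222 220 161]
 [150 193 218 220 219 218 218 220 220 219 218 220 224 202 113  47]
 [142 162 165 197 211 217 220 222 222 219 217 198 142  63  34  38]
 [145 167 141 144 152 170 171 136 132 108  91  50  33  38  39  39]
 [150 174 151 147 145 129  60  30  32  34  35  38  38  38  37  37]
 [141 168 154 155 128  57  37  37  39  38  38  40  45  52  53  55]
 [144 166 150 140  68  38  38  37  38  46  58  66  72  73  73  73]
 [142 162 145  90  37  40  38  44  60  70  73  70  70  72  72  72]
 [142 162 137  51  38  38  51  69  72  71  71  68  67  65  64  62]
 [144 165 109  38  39  57  74  73  70  69  67  64 111 150 194 221]]
```

Emit:
carry_out(dp=[[0.05, 0.01, 0], [0.11, 0.02, 0], [0.17, 0.032, 0.005], [0.205, 0.039, 0.014], [0.2103, 0.0396, 0.018], [0.2103, 0.0396, 0.018], [0.2103, 0.0396, 0.018]], turn=[0, 0, 0, 0, 0, 0, 0], fingers=[0, 0, 0, 0, 0, 0, 0])

```text
time: 10.98
tool_pos: [0.5621, -0.0663, 0.1231]
tcp_rot: [0.717, 0.698, -0.0, -0.0]
force: [-0.3, -1.2, -0.2]
opening: 0.207
grip_force: 48.9
```

```bash
python3 - <<'E'
from h import *
s=arm.get_state();c=cam("wrist");print(s["time"],s["tool_pos"],s["tcp_rot"],s["opening"]);np.savez("w8.npz",im=c[0],d=c[1],W=c[3])
u,v=map(int,proj(c,[.5635,-.036,.076]));print(u,v)
g=cv2.cvtColor(c[0],cv2.COLOR_BGR2GRAY)
bl=cv2.inRange(g,0,100)
for n,(x0,x1,y0,y1) in dict(steel=(u-15,u+15,v-20,v+20),brass=(240,278,235,270)).items():
    k,l,st,ct=cv2.connectedComponentsWithStats(bl[y0:y1,x0:x1]);print(n,[(st[i]+[x0,y0,0,0,0],(ct[i]+[x0,y0]).round(1)) for i in range(1,k) if st[i,4]>6])
cv2.imwrite("pics/w8.png",cv2.resize(c[0][80:290,180:340],None,fx=2.8,fy=2.8))
print(g[v-24:v+30:2,u-20:u+20:2])
E
```

```text
10.975 [ 0.56209141 -0.06629     0.12310923] [ 7.16541081e-01  6.97544876e-01 -1.24018869e-04 -1.00094755e-04] 0.20731343912177366
261 164
steel [(array([259, 161,   7,   7,  37]), array([261.9, 164.3]))]
brass [(array([240, 235,   3,   5,   9]), array([240.6, 236.4])), (array([274, 235,   4,   5,  11]), array([276.1, 236.3])), (array([249, 243,  20,  15, 232]), array([258.4, 250.1])), (array([240, 263,   2,   7,  11]), array([240.4, 266.5])), (array([277, 263,   1,   7,   7]), array([277., 266.]))]
[[245 246 244 241 240 231 225 237 245 246 244 242 243 239 235 232 239 246
  243 244]
 [245 246 244 237 223 239 242 242 246 246 244 242 244 245 245 244 235 237
  242 244]
 [245 246 242 233 244 243 241 241 245 246 244 242 243 246 245 244 245 242
  238 244]
 [244 245 232 243 244 243 241 241 245 246 245 242 243 245 245 243 244 244
  243 241]
 [245 239 243 243 244 243 242 242 244 240 235 230 239 245 246 243 244 244
  243 242]
 [241 233 244 242 244 243 243 230 174 155 142 140 159 191 241 245 244 244
  243 246]
 [231 239 243 243 243 244 215 133 110 132 154 153 127 114 151 238 245 244
  242 245]

[... 1000 characters left out ...]
 239 236
  234 243]
 [242 243 242 236 234 230 239 230 224 226 229 229 232 237 237 237 227 242
  239 242]
 [241 243 241 237 237 239 239 239 238 232 234 236 236 240 230 236 243 241
  239 243]
 [242 243 241 237 237 239 241 243 240 237 235 232 235 243 241 237 243 241
  239 242]
 [241 243 240 237 237 238 240 241 235 234 232 229 236 242 241 237 243 241
  239 242]
 [241 243 240 237 237 238 231 223 228 232 233 227 220 220 233 237 243 240
  240 242]
 [241 243 240 237 236 226 228 245 245 246 245 243 232 230 218 226 243 240
  239 242]
 [241 243 240 236 223 239 241 243 244 244 242 242 242 235 232 219 235 240
  239 242]
 [241 242 240 228 234 245 241 240 243 243 242 242 244 244 236 235 215 238
  239 242]]
```

Emit:
carry_out(dp=[[-0.0005, 0.002, 0.015], [-0.0005, 0.002, 0.03], [-0.0005, 0.002, 0.038], [-0.0005, 0.002, 0.044], [-0.0005, 0.002, 0.044]], turn=[0, 0, 0, 0, 0], fingers=[0, 0, 0, 0, 0])

```text
time: 11.65
tool_pos: [0.5639, -0.0657, 0.0787]
tcp_rot: [0.716, 0.698, -0.0, -0.001]
force: [-2.0, -0.7, -1.7]
opening: 0.204
grip_force: 48.8
```

In by about 6 mm with no load. I'll carry on down.

Emit:
carry_out(dp=[[0, 0, 0.005], [0, 0, 0.009], [0, 0, 0.011], [0, 0, 0.011]], turn=[0, 0, 0, 0], fingers=[0, 0, 0, 0])

```text
time: 12.15
tool_pos: [0.564, -0.0658, 0.0682]
tcp_rot: [0.716, 0.698, -0.0, -0.0]
force: [-4.9, -1.4, -1.1]
opening: 0.207
grip_force: 49.0
```

Emit:
carry_out(dp=[[-0.0002, -0.0005, 0.002], [-0.0002, -0.0005, 0.003], [-0.0002, -0.0005, 0.004], [-0.0002, -0.0005, 0.004]], turn=[0, 0, 0, 0], fingers=[0, 0, 0, 0])

```text
time: 12.65
tool_pos: [0.5643, -0.0661, 0.0666]
tcp_rot: [0.716, 0.698, 0.0, 0.001]
force: [-13.8, 0.4, 25.0]
opening: 0.208
grip_force: 51.4
```

Emit:
carry_out(dp=[[0, -0.0005, -0.001], [0, -0.0005, -0.001], [0, 0, -0.02], [0, 0, -0.065], [0.015, -0.04, -0.065], [0.0304, -0.08, -0.065], [0.0304, -0.08, -0.065], [0.0304, -0.08, -0.065]], turn=[0, 0, 0, 0, 0, 0, 0, 0], fingers=[0.5, 0.5, 0.5, 0.45, 0.38, 0.38, 0.38, 0.38])

```text
time: 13.65
tool_pos: [0.4854, -0.0336, 0.1296]
tcp_rot: [0.716, 0.698, 0.0, 0.001]
force: [0.5, 0.6, 0.9]
opening: 0.382
grip_force: 0.0
```

```bash
python3 - <<'E'
from h import *
s=arm.get_state();c=cam("wrist");b=cam("side");print(s["time"],s["tool_pos"],s["opening"]);np.savez("w9.npz",im=c[0],d=c[1],W=c[3],b=b[0])
h=cv2.cvtColor(c[0],cv2.COLOR_BGR2HSV)
m=cv2.inRange(c[0],(0,0,0),(45,45,45));
# brass/steel depth check
for n,p in(("steel",(.5637,-.0355,.076)),("brass",(.563,-.0655,.0808))):
    u,v=proj(c,p); w=np.array([dep(c,u+i,v+j) for i in range(-9,10) for j in range(-9,10)]);w=w[(w[:,2]<.1)&(w[:,2]>.07)];print(n,len(w),w.mean(0) if len(w) else None,(u,v), np.median(w[:,2]) if len(w) else 0)
    u,v=proj(b,p); w=np.array([dep(b,u+i,v+j) for i in range(-3,4) for j in range(-3,4)]);print("side",np.percentile(w[:,2],[50,95]))
for z in (.069,): print("bar proj",proj(c,(.485,-.0335,z)))
u,v=map(int,proj(c,(.485,-.0335,.069)))
for y in range(v-24,v+30,8): print(y,c[0][y,u-30:u+31:2].max(1))
E
```

```text
13.65 [ 0.4854011  -0.03363799  0.12963303] 0.38199653114042087
steel 349 [ 0.56362267 -0.03562287  0.07575944] (np.float64(375.9200833444628), np.float64(207.02823060088545)) 0.07614084416839259
side [0.07392641 0.07843617]
brass 360 [ 0.56347823 -0.06611637  0.07959527] (np.float64(374.1835879010678), np.float64(250.5721437260707)) 0.0803143850056839
side [0.07872613 0.08308204]
bar proj (np.float64(259.9042536313518), np.float64(203.75135331811535))
179 [131 130 131 131 131 131 131 131 131 131 129  52  45  50  53  58  58  56
  55  50  61 130 133 132 132 114  83 116 132 134 135]
187 [129 129 129 131 129 129 129 129 129 130 127  52  45  51  53  58  59  56
  53  51  60 130 132 131 129  99  87 115 132 132 135]
195 [129 129 130 129 130 129 128 129 129 129 127  52  47  51  54  59  58  55
  55  49  63 130 130 130 121  88  93 117 131 132 135]
203 [218 218 217 217 217 217 218 218 220 220 219  93  45  50  55  58  58  56
  54  48  69 132 130 130 121  88  97 120 131 132 132]
211 [213 213 213 214 213 212 214 214 213 214 203  87  45  52  54  57  58  55
  54  49  66 132 130 130 141 119  98 120 130 129 131]
219 [198 198 197 199 211 209 210 210 210 211 199  85  44  52  54  56  55  54
  52  45  77 118 115 115 114  83 138 183 188 185 145]
227 [197 196 195 194 196 195 195 194 195 195 187  57  46  50  54  56  58  55
  52  46  69 117 112 158 163  86 144 188 187 183 192]
```

Emit:
carry_out(dp=[[0, 0, 0.04], [0, 0, 0.07], [0, 0, 0.086], [0, 0, 0.086], [0, 0, 0.086], [0, 0, 0.086], [0, 0, 0.086]], turn=[0, 0, 0, 0, 0, 0, 0], fingers=[0.38, 0.38, 0.38, 0.38, 0, 0, 0], force=70)

```text
time: 14.62
tool_pos: [0.4856, -0.0336, 0.0444]
tcp_rot: [0.716, 0.698, 0.001, 0.001]
force: [3.1, -0.7, 6.3]
opening: 0.138
grip_force: 68.6
```

Emit:
carry_out(dp=[[0, -0.005, 0], [0, -0.01, 0], [0, -0.015, 0], [0, -0.019, 0], [0, -0.022, 0], [0, -0.025, 0], [0, -0.026, 0], [0, -0.026, 0]], turn=[0, 0, 0, 0, 0, 0, 0, 0], fingers=[0, 0, 0, 0, 0, 0, 0, 0])

```text
time: 15.62
tool_pos: [0.4606, -0.0329, 0.0445]
tcp_rot: [0.716, 0.698, 0.002, 0.002]
force: [12.5, 0.6, 0.0]
opening: 0.139
grip_force: 68.4
```

```bash
python3 - <<'E'
from h import *
s=arm.get_state();c=cam("wrist");b=cam("side");a=cam("scene");print(s["time"],s["tool_pos"],s["force"],s["grip_force"])
w=lw("w9")
cv2.imwrite("pics/f1_w.png",c[0])
x=cv2.resize(c[0][150:340,100:420],(640,380));
u,v=map(int,proj(b,(.5,-.08,.03)));y=cv2.resize(b[0][v-28:v+28,u-42:u+40],(320,219));u,v=map(int,proj(a,(.5,-.08,.03)));z=cv2.resize(a[0][v-28:v+28,u-42:u+40],(320,219))
cv2.imwrite("pics/f1.png",np.vstack([x,np.hstack([y,z])]))
E
```

```text
15.625 [ 0.4606272  -0.03293793  0.04447184] [12.46916383  0.6104735   0.01997824] 68.44113349914551
```

View pics/f1.png

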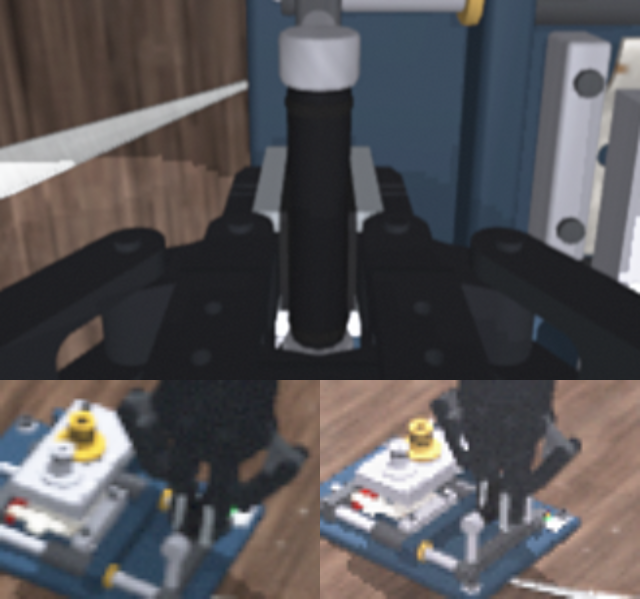

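Both bushes are seated, with the brass rim over the steel one. The gripper hides the pointer, but displacement and force agree on about 25 mm. I'll add 1 mm and check the force and any visible red and green pixels.

Emit:
carry_out(dp=[[0, -0.001, 0], [0, -0.001, 0], [0, -0.001, 0]], turn=[0, 0, 0], fingers=[0, 0, 0])

```text
time: 16.15
tool_pos: [0.4598, -0.0329, 0.0445]
tcp_rot: [0.716, 0.698, 0.002, 0.002]
force: [13.0, 1.0, -0.7]
opening: 0.137
grip_force: 68.4
```

```bash
python3 - <<'E'
from h import *
F=[];X=[]
for n in("scene","side","scene","side"):
    c=cam(n);s=arm.get_state();F.append(s["force"][0]);X.append(s["tool_pos"][0])
    h=cv2.cvtColor(c[0],cv2.COLOR_BGR2HSV);g=cv2.inRange(h,(45,120,80),(75,255,255));r=cv2.inRange(h,(0,120,80),(8,255,255))|cv2.inRange(h,(172,120,80),(180,255,255))
    u,v=map(int,proj(c,(.45,-.1,.012)));k=np.zeros_like(g);k[v-14:v+15,u-22:u+23]=1
    for nm,m in(("green",g*k),("red",r*k)):
        ys,xs=np.where(m>0)
        if len(xs):
            print(n,nm,len(xs),[plane(c,x,y,.014).round(4)[:2].tolist() for x,y in list(zip(xs,ys))[:12]])
        else: print(n,nm,0)
print(F,X)
# band position from w1/w2, bar from w2->now
for nm in("w1","w2"):
    c=lw(nm);h=cv2.cvtColor(c[0],cv2.COLOR_BGR2HSV)
    for q,m in(("green",cv2.inRange(h,(45,100,80),(75,255,255))),("red",cv2.inRange(h,(0,90,80),(8,255,255))|cv2.inRange(h,(172,90,80),(180,255,255)))):
        ys,xs=np.where(m>0);P=np.array([plane(c,x,y,.014) for x,y in zip(xs,ys)]);k=(P[:,0]<.53)&(P[:,0]>.42)&(abs(P[:,1]+.09)<.06);print(nm,q,k.sum(),P[k].mean(0) if k.any() else 0)
E
```

```text
scene green 0
scene red 0
side green 0
side red 0
scene green 0
scene red 0
side green 0
side red 0
[np.float64(14.134301745881725), np.float64(13.259734962435274), np.float64(14.280311690594553), np.float64(13.313549342364668)] [np.float64(0.45976763998870845), np.float64(0.4597848009960735), np.float64(0.4597819730468074), np.float64(0.4597639408696396)]Traceback (most recent call last):
  File "<stdin>", line 17, in <module>
IndexError: too many indices for array: array is 1-dimensional, but 2 were indexed
```

```bash
python3 -c "
from station import arm
print(arm.hand_in())"
```

```text
the job is handed in; nothing more can be done
None
```

I fitted the steel bush home in hole 1, then the brass bush home in hole 2 over its rim, and handed in at about 16 s still holding the clamp about 26 mm out; the gripper hid the red pointer, so that 26 mm comes from travel (25.8 mm) and pull (about 13.7 N), not from seeing it in the green band.

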